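Push the standing tension rod home

ROBOT

A 6-joint arm with a two-finger parallel gripper is mounted at the origin on the work surface. World frame = base frame: x ahead of the robot, y to its left, z up, the work surface at z = 0. Lengths are in m, angles in rad, forces in N, time in s.
With the tool pointing down it reaches from about 0.25 to 0.8 m from the base axis. Payload 3.9 kg.
Tool frame: the origin (TCP) lies on the front face of the gripper's body, between the roots of the fingers; the fingertips stand 73 mm ahead of it and the grasp point (between the pads) lies 54 mm ahead of it; z points along the fingers, y is the line along which they close (so a half turn about z gives the same grasp; the last joint's range is limited). The gripper opens to 85 mm and grips with 20 to 120 N. Pads are 22 mm wide; open, the fingers measure 114 mm over their backs; the gripper's body (76 mm by 85 mm) begins 54 mm behind the grasp point. The pads swing forward as they close: fully open they stand 13 mm farther back than shut.
Start: joints at [1.329, 0.26, -0.138, 1.173, 0, 1.571], TCP at [0.126, 0.51, 0.304] pointing down, gripper open.
Joint ranges: [-2.78, 2.78], [-0.83, 1.72], [-1.28, 1.37], [-1.9, 2.12], [-1.57, 1.48], [-3.14, 3.14]. Speed limits (rad/s): [2.57, 2.57, 3.14, 3.14, 3.14, 3.14].

INTERFACE

Orientations are given as a unit quaternion [x, y, z, w].
In Python, from cell import r, cams gives the robot as it stands.
- The arm moves only by the shell command python3 -m jog 'ROWS'. ROWS is JSON, a list of rows, each a list of 3 entries, a list of its own where there are three numbers: the shift along the tool's x, y, z in m, then the turn, a rotation vector about the tool's x, y, z in degrees, then the closure in counts, from 0 (fully open) to 255 (shut). In form: [[[dx, dy, dz], [rx, ry, rz], gripper], ...]. A call has 1 to 8 rows; each row is the pose to reach, as a shift and turn from the pose commanded when the call began, along the tool's axes at that moment; what a row does not reach only later rows make up. A row lasts 1/12 s, in which the tool goes at most 41.7 mm and 7.16 degrees, less where a joint would pass 70% of its speed; a pose out of reach is approached as far as the arm can. A call with a gripper value outside its range is refused whole. The fingers move at their own pace and stop on an object; the grip force is fixed at half the most. Time passes only in rows, so rows that repeat a pose let the fingers close. It gives the time, the measured TCP pose, the force, the opening and the grip force at its end, in the units of the state.
- r.state(): the state, without advancing time (a new reading comes with each control period).
- cams.get_image(name): name is "scene" or "top" or "wrist"; returns a dict with "img" (400x640x3 uint8, red, green, blue), "intrinsics" (3x3 intrinsics, pixels), "distortion" ([k1, k2, p1, p2, k3] as OpenCV has them; the pictures are not rectified), "rvec" (rotation vector, rad) and "tvec" (3), from world to camera coordinates, as OpenCV has them. Camera axes: x right, y down, z forward; pixel columns grow to the right and rows downward; lengths in m; the calibration is good to about 2 mm. A picture is of the moment at which its call begins. There is no depth.
- r.finish_job(): hands the job in; it is judged then, once.
Trained networks look in the newest picture that a camera, given by its name, has taken for a name from the list of things; names that differ only in an ending like _2 or _b are one class to them, and where a whole thing is asked for, a point or a joint stands for the part that bears it (a point fixed in the world has none). Each returns a list of dicts, best first, with "confidence" (0 to 1); they miss things now and then, are a little off and sometimes report something else, mostly with a low value. They report only what shows in the picture. A call takes as long as a camera call.
- cams.spot_in(query, camera): "extent" ([centre column, centre row, width, height] in pixels, round what is visible of it).
- cams.landmark_of(query, camera): "location" ([column, row] in pixels: a listed point, or the origin of a listed thing).
The state is a dict: "t": time; "q": joint angles; "qd": joint speeds; "tau": joint torques, N m; "ee_pos": TCP position; "tcp_rot": TCP orientation; "contact_force": force on the tool from outside, world axes, zero at the start; "wrist_torque": the same for the moment, N m; "gripper_width": finger opening in m; "finger_force": force on a finger pad.
Only numpy, scipy, OpenCV 4.12 (cv2) and the standard library are available. Lean on these libraries where they do the work, as an engineer would, in place of code of your own. Each camera call takes 0.05 s, during which the arm holds its last target. There are 200 camera calls.

TASK

On the small open drum on the bench, one of the six tension rods still stands up out of the hoop; the other five are home, one of them with the T-shaped drum key on it. With your fingertips gently push the standing rod straight down until its head sits on its ear like the others, then take your hand away. Grip and lift nothing, do not touch the other rods or the key, and leave the drum and the things around it where they are.

Things in the scene. Friction and masses are not known exactly. Their poses are not given: they have to be found in the camera images.
- drum: small open drum, loose, any way round, 2.2 kg. Copper shell 203 mm across; steel hoop 218 mm across, its upper edge 108 mm above the bench. Six ears 22 mm square stick out of the hoop every 60 degrees, tops 104 mm above the bench, a rod in each 115.5 mm from the drum's axis; a lug on the shell below. Origin on the axis at the bench, z up; rod_1 along its +x, rod_2 to 6 anticlockwise from above.
- rod_1: the tension rod that still stands up: 6 mm steel rod, head 14 mm high (black washer 16 mm across, collar 14 mm, 8 mm square top). Origin at the centre of the head's top, z up. Home, the washer lies on the ear and the head's top is 118 mm above the bench; it starts 20 to 34 mm higher. Slides straight down against about 3 N of friction, stays where left, firm stop when home.
- rod_2: another tension rod, same shape, already home: top of its head (its origin) 118 mm above the bench; the drum key stands on it, covering its head.
- rod_3: another tension rod, same shape, already home: top of its head (its origin) 118 mm above the bench.
- rod_4: another tension rod, same shape, already home: top of its head (its origin) 118 mm above the bench.
- rod_5: another tension rod, same shape, already home: top of its head (its origin) 118 mm above the bench.
- rod_6: another tension rod, same shape, already home: top of its head (its origin) 118 mm above the bench.
- drum_key: steel T-shaped drum key standing upright on the head of rod_2, next to the standing rod; loose, lifts off easily. Its cross-bar is 46 mm long and 10 mm thick, about 152 mm above the bench; origin at the middle of the cross-bar, 115 mm from rod_1.
- tape_roll: blue roll of tape lying flat inside the open drum, 90 mm across, 24 mm high; origin at the centre of its underside
- spare_lug: loose aluminium lug block 20 x 16 x 36 mm high, standing just outside the drum; origin under its centre
- hoop_spacer: loose brass cylinder, 24 mm across, 22 mm high, standing just outside the drum; origin under its centre
- screwdriver: screwdriver lying on the bench to the right of the drum (as the robot sees it)
- sanding_block: wooden sanding block 100 x 60 x 32 mm, to the left of the drum; origin under its centre
- flask: steel drinking flask, 70 mm across, 210 mm tall, far to the left; origin under its centre
- parts_bin: yellow open bin 150 x 110 x 60 mm with lug stock in it, to the right; origin under its centre

How it is judged:
By the outcome, as a careful person would: the job done as asked, in the order asked, and still so for the second after the job is handed in, with the robot touching nothing.
It also fails if it takes over 32 s, if anything falls off the work surface, if the arm or the gripper's body presses on something with over 40 N, if the wrist force passes 120 N, or if a joint passes its speed limit or range.

## Working session

There is one attempt and no reset: what is moved stays moved. The work goes in short steps, Python scripts to look and compute and a shell command to move; the robot and the scene stay as the last step left them, time stands still between calls to the robot, and variables do not carry over. Pictures are saved under pics/ and viewed, at most 10 in all, crops included, and the job is handed in when it is done.

```bash
ls; mkdir -p pics
cat > h.py <<'E'
import numpy as np, cv2
from cell import r, cams
def cam(n):
    d=cams.get_image(n); return d
def ray(d,px):
    u=cv2.undistortPoints(np.array([[px]],float),np.array(d["intrinsics"]),np.array(d["distortion"]))[0,0]
    R=cv2.Rodrigues(np.array(d["rvec"],float))[0]; t=np.array(d["tvec"],float).ravel()
    v=R.T@np.array([u[0],u[1],1]); return -R.T@t, v/np.linalg.norm(v)
def atz(d,px,z):
    o,v=ray(d,px); return o+v*(z-o[2])/v[2]
def tri(rs):
    A=sum(np.eye(3)-np.outer(v,v) for o,v in rs); b=sum((np.eye(3)-np.outer(v,v))@o for o,v in rs)
    p=np.linalg.solve(A,b); return p,[np.linalg.norm((np.eye(3)-np.outer(v,v))@(p-o)) for o,v in rs]
def save(d,n,crop=None,s=1):
    im=d["img"][:,:,::-1]
    if crop: x,y,w,h=crop; im=im[y:y+h,x:x+w]
    cv2.imwrite("pics/"+n,cv2.resize(im,None,fx=s,fy=s,interpolation=cv2.INTER_CUBIC))
E
python3 - <<'E'
from h import *
np.set_printoptions(precision=4,suppress=True)
D={}
for n in("scene","top"):
    D[n]=cam(n); save(D[n],n+"0.png")
    for q in("rod_1","drum","drum_key"):
        L=cams.landmark_of(q,n)
        for l in L: print(n,q,np.round(l["location"],1),round(l["confidence"],2),atz(D[n],l["location"],{"rod_1":.145,"drum":0,"drum_key":.152}[q]))
s=r.state();print(s["t"],s["ee_pos"],s["tcp_rot"],s["gripper_width"])
E
```

```text
pics
scene rod_1 [347.1 205. ] 0.52 [0.5398 0.1693 0.145 ]
scene rod_1 [329.9 229.7] 0.51 [0.6447 0.155  0.145 ]
scene rod_1 [275.  200.9] 0.42 [ 0.6185 -0.0474  0.145 ]
scene drum_key [293.6 223.6] 0.65 [0.6738 0.0466 0.152 ]
top rod_1 [355.  214.1] 0.6 [ 0.4772 -0.0386  0.145 ]
top rod_1 [283.6 196.7] 0.48 [0.521  0.1542 0.145 ]
top rod_1 [361.4 164.5] 0.44 [ 0.6126 -0.0549  0.145 ]
top rod_1 [318.2 229.2] 0.43 [0.4351 0.0592 0.145 ]
top rod_1 [290.1 158.3] 0.41 [0.6268 0.1395 0.145 ]
top drum [354.9 209.2] 0.45 [ 0.5039 -0.0469  0.    ]
top drum_key [326.9 141.9] 0.52 [0.6723 0.0399 0.152 ]
0.4 [0.1257 0.5097 0.3038] [ 0.1206  0.9927 -0.0001 -0.    ] 0.08544119085695473
```

Run:
```python
import cv2
a=cv2.imread("pics/scene0.png")[120:340,200:440];b=cv2.imread("pics/top0.png")[80:300,200:440]
cv2.imwrite("pics/sc.png",cv2.resize(a,None,fx=3,fy=2.7,interpolation=3)[:594]);cv2.imwrite("pics/tc.png",cv2.resize(b,None,fx=2.7,fy=2.7,interpolation=3))
```

```text
(no output)
```

View pics/sc.png

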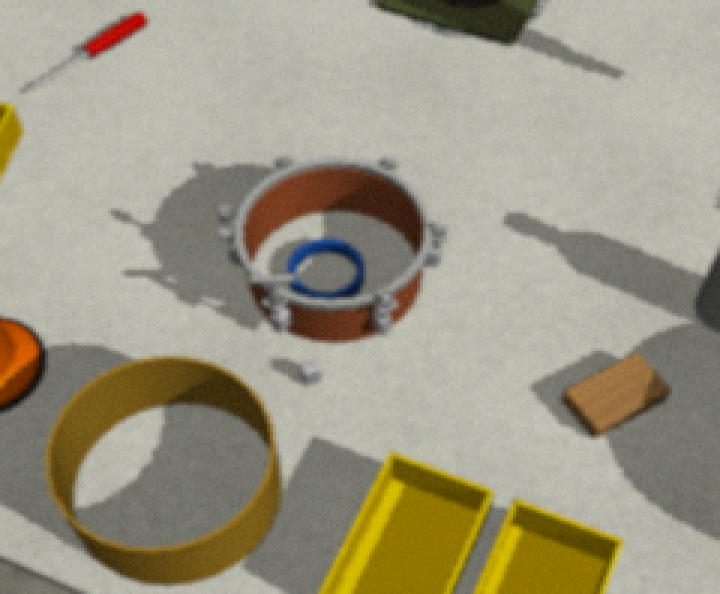

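View pics/tc.png

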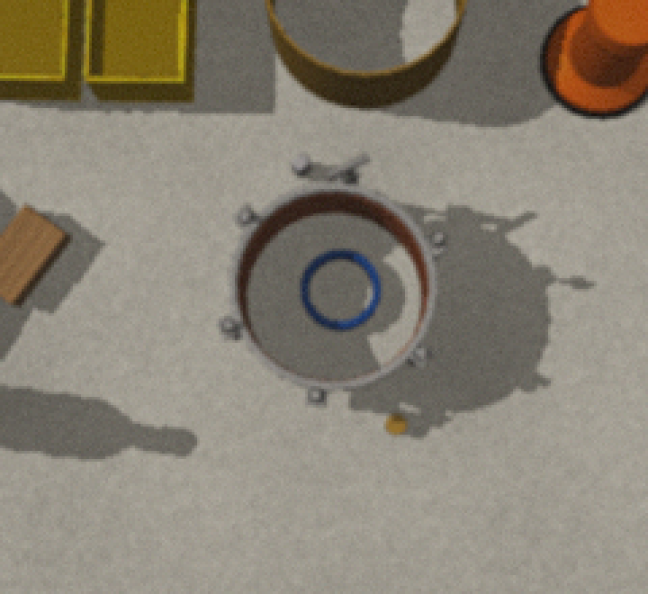

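Scene and top views agree. In the top crop the key is at about (350,170). Clockwise from it, at about (437,240), is a rod with the long shadow, which makes it rod_1. The third top detection (361,164) and the scene detection (275,201) match it. I'll triangulate that and check the flask before moving.

Run:
```python
from h import *
np.set_printoptions(precision=4,suppress=True)
a,b=cam("scene"),cam("top")
p,e=tri([ray(a,(275,200.9)),ray(b,(361.4,164.5))]);print("rod1",p,e)
k,e=tri([ray(a,(293.6,223.6)),ray(b,(326.9,141.9))]);print("key",k,e,np.linalg.norm(k-p))
for q in("flask",):
  for n,d in(("scene",a),("top",b)):
    cams.get_image(n)
    for l in cams.landmark_of(q,n)[:2]:print(q,n,l,atz(d,l["location"],0))
s=r.state();p[2]=.35;R=__import__("scipy.spatial.transform").spatial.transform.Rotation.from_quat(s["tcp_rot"])
t=p-np.array([.03,0,0]); print(R.inv().apply(t-s["ee_pos"]),R.as_matrix())
```

```text
rod1 [ 0.6136 -0.0535  0.1351] [np.float64(0.0022554092747911784), np.float64(0.002255409274791158)]
key [0.6723 0.0425 0.1473] [np.float64(0.0027738367321367523), np.float64(0.002773836732136747)] 0.11318845338970489
flask scene {'location': [443.7, 233.3], 'confidence': 0.79} [0.422  0.4843 0.    ]
flask top {'location': [181.6, 230.2], 'confidence': 0.62} [0.4323 0.473  0.    ]
[-0.5794 -0.4372 -0.0461] [[-0.9709  0.2394 -0.    ]
 [ 0.2394  0.9709 -0.    ]
 [ 0.     -0.     -1.    ]]
```

```bash
python3 -m jog '[[[0,0,-0.046],[0,0,0],255],[[-0.1,-0.08,-0.046],[0,0,0],255],[[-0.15,-0.12,-0.046],[0,0,0],255],[[-0.18,-0.14,-0.046],[0,0,0],255],[[-0.21,-0.16,-0.046],[0,0,0],255],[[-0.24,-0.18,-0.046],[0,0,0],255],[[-0.27,-0.2,-0.046],[0,0,0],255],[[-0.3,-0.23,-0.046],[0,0,0],255]]'
```

```text
t: 1.37
ee_pos: [0.31, 0.2815, 0.3499]
tcp_rot: [0.12, 0.993, 0.001, 0.001]
contact_force: [1.2, -0.3, -0.8]
gripper_width: -0.0
finger_force: 0.0
```

```bash
python3 -m jog '[[[-0.28,-0.21,0],[0,0,0],255],[[-0.28,-0.21,0],[0,0,0],255],[[-0.28,-0.21,0],[0,0,0],255],[[-0.28,-0.21,0],[0,0,0],255],[[-0.28,-0.21,0],[0,0,0],255],[[-0.28,-0.21,0],[0,0,0],255],[[-0.28,-0.21,0],[0,0,0],255],[[-0.28,-0.21,0],[0,0,0],255]]'
python3 -m jog '[[[0,0,0],[0,0,0],255],[[0,0,0],[0,0,0],255]]'
```

```text
t: 2.03
ee_pos: [0.5209, 0.0229, 0.3498]
tcp_rot: [0.121, 0.993, 0.0, 0.0]
contact_force: [0.5, 0.8, 0.8]
gripper_width: -0.0001
finger_force: 0.0
t: 2.2
ee_pos: [0.521, 0.0231, 0.349]
tcp_rot: [0.123, 0.992, 0.0, -0.0]
contact_force: [-0.4, 0.4, -1.0]
gripper_width: -0.0004
finger_force: 0.0
```

Run:
```python
from h import *
np.set_printoptions(precision=4,suppress=True)
d=cam("wrist"); save(d,"w1.png")
print(ray(d,(320,200)))
for q,z in(("rod_1",.145),("drum_key",.152)):
    for l in cams.landmark_of(q,"wrist"): print(q,np.round(l["location"],1),round(l["confidence"],2),atz(d,l["location"],z))
```

```text
(array([0.4401, 0.0429, 0.4201]), array([ 0.2966, -0.085 , -0.9512]))
rod_1 [349.8  94.7] 0.69 [0.4439 0.0643 0.145 ]
rod_1 [250.  169.7] 0.64 [ 0.4837 -0.0346  0.145 ]
rod_1 [268.  288.1] 0.63 [ 0.6033 -0.0553  0.145 ]
rod_1 [456.8 147.9] 0.63 [0.5086 0.145  0.145 ]
rod_1 [457.8 255.6] 0.55 [0.6136 0.1344 0.145 ]
rod_1 [366.2 312.1] 0.35 [0.6558 0.0346 0.145 ]
```

View pics/w1.png

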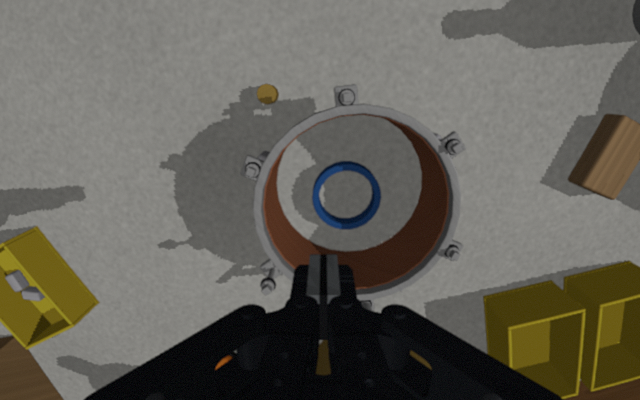

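The wrist view shows the closed fingertips at about (323,260) and the tall rod_1 head lower left at about (268,284). Next is a second view from the rod's other side.

```bash
python3 - <<'E'
import numpy as np
from h import *
d=cam("wrist"); np.savez("v1.npz",**{k:np.array(d[k]) for k in d});
E
python3 -m jog '[[[-0.064,-0.134,0.03],[0,0,0],255],[[-0.064,-0.134,0.03],[0,0,0],255],[[-0.064,-0.134,0.03],[0,0,0],255],[[-0.064,-0.134,0.03],[0,0,0],255],[[-0.064,-0.134,0.03],[0,0,0],255],[[-0.064,-0.134,0.03],[0,0,0],255],[[-0.064,-0.134,0.03],[0,0,0],255]]'
python3 - <<'E'
from h import *
np.set_printoptions(precision=4,suppress=True)
d=cam("wrist"); np.savez("v2.npz",**{k:np.array(d[k]) for k in d}); v=dict(np.load("v1.npz"))
for l in cams.landmark_of("rod_1","wrist"): print(np.round(l["location"],1),round(l["confidence"],2),atz(d,l["location"],.14), *tri([ray(v,(268,288.1)),ray(d,l["location"])]))
a=cv2.resize(v["img"][255:330,225:325],None,fx=7,fy=7,interpolation=3)
cv2.imwrite("pics/v1c.png",a[:,:,::-1]); save(d,"v2.png")
E
```

```text
t: 2.98
ee_pos: [0.5496, -0.1191, 0.3199]
tcp_rot: [0.12, 0.993, 0.0, -0.0]
contact_force: [-0.2, 0.7, 0.2]
gripper_width: 0.0001
finger_force: 0.0
[626.2  85.8] 0.87 [0.5124 0.1348 0.14  ] [ 0.4979 -0.0013  0.2952] [np.float64(0.013459031337134653), np.float64(0.013459031337134693)]
[411.7 244.9] 0.81 [ 0.606 -0.054  0.14 ] [ 0.6052 -0.0542  0.1406] [np.float64(0.0003708353925453505), np.float64(0.0003708353925453675)]
[607.5 211.6] 0.65 [0.6176 0.1221 0.14  ] [ 0.5274 -0.0053  0.2813] [np.float64(0.005400695418604959), np.float64(0.005400695418604855)]
[520.9  17.9] 0.55 [0.4475 0.0519 0.14  ] [ 0.4848 -0.0159  0.2908] [np.float64(0.03237678535717789), np.float64(0.03237678535717787)]
[397.7 106.2] 0.51 [ 0.4886 -0.0467  0.14  ] [ 0.5097 -0.0409  0.2443] [np.float64(0.03971140824221273), np.float64(0.03971140824221276)]
[501.9 279.4] 0.41 [0.6618 0.023  0.14  ] [ 0.5665 -0.0261  0.237 ] [np.float64(0.016627812241020896), np.float64(0.01662781224102085)]
```

View pics/v1c.png

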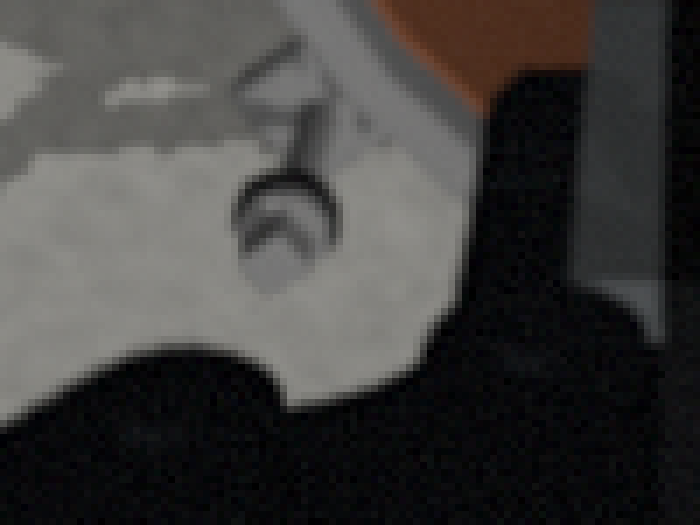

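View pics/v2.png

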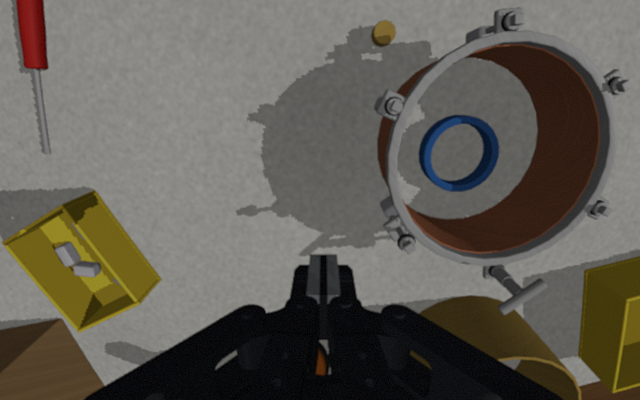

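v1 crop: the standing head's square top is centred near (265,291) in the full image. v2: the head is near (406,240), with its bare rod and ear above. I'll zoom on v2 to pick the same point.

Run:
```python
from h import *
v=np.load("v2.npz")
cv2.imwrite("pics/v2c.png",cv2.resize(v["img"][190:270,360:460],None,fx=7,fy=7,interpolation=3)[:,:,::-1])
```

```text
(no output)
```

View pics/v2c.png

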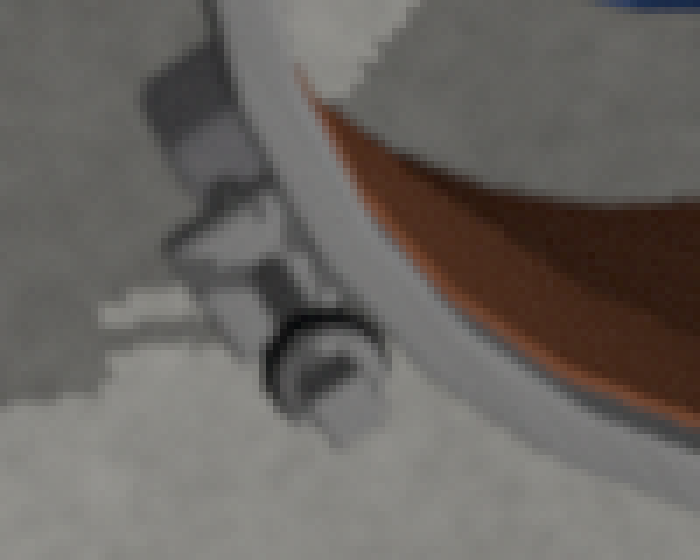

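Square top face is centred at crop (348,403), which is (409.7,247.6) full.

Run:
```python
from h import *
from scipy.spatial.transform import Rotation as Ro
np.set_printoptions(precision=4,suppress=True)
a,b=np.load("v1.npz"),np.load("v2.npz")
p,e=tri([ray(a,(264.6,291.8)),ray(b,(409.7,247.6))]);print(p,e)
# ear/drum check: home rods at .118
for px in[(626.2,85.8),(607.5,211.6),(397.7,106.2),(520.9,17.9)]: 
  q=atz(b,px,.118); print(q)
s=r.state();R=Ro.from_quat(s["tcp_rot"]);t=np.array([p[0],p[1],p[2]+.073+.02]);print(s["ee_pos"],t,R.inv().apply(t-s["ee_pos"]), R.as_rotvec(),s["contact_force"])
```

```text
[ 0.6051 -0.0571  0.1455] [np.float64(7.826797216734035e-05), np.float64(7.826797216724035e-05)]
[0.5162 0.1554 0.118 ]
[0.6306 0.1416 0.118 ]
[ 0.4903 -0.042   0.118 ]
[0.4456 0.0653 0.118 ]
[ 0.5498 -0.1189  0.3202] [ 0.6051 -0.0571  0.2385] [-0.039   0.0731  0.0817] [0.3751 3.1185 0.0004] [ 0.2621  0.1835 -1.3282]
```

Checks hold: rod_1 to rod_4 is 230 mm, to rod_3 200 mm and to rod_6 116 mm. The top is at z≈0.1455. I'll move over it and stop 20 mm above.

```bash
python3 -m jog '[[[-0.039,0.073,0],[0,0,0],255],[[-0.039,0.073,0],[0,0,0],255],[[-0.039,0.073,0.02],[0,0,0],255],[[-0.039,0.073,0.05],[0,0,0],255],[[-0.039,0.073,0.075],[0,0,0],255],[[-0.039,0.073,0.082],[0,0,0],255],[[-0.039,0.073,0.082],[0,0,0],255],[[-0.039,0.073,0.082],[0,0,0],255]]'
python3 - <<'E'
from h import *
d=cam("wrist");save(d,"w3.png",(200,130,240,170),3)
s=r.state();print(s["ee_pos"],s["contact_force"])
R=cv2.Rodrigues
for P in([.6051,-.0571,.1455],[.6051,-.0571,.1655]): print(cv2.projectPoints(np.array([P]),np.array(d["rvec"],float),np.array(d["tvec"],float),np.array(d["intrinsics"]),np.array(d["distortion"]))[0])
E
```

```text
t: 3.75
ee_pos: [0.6055, -0.0582, 0.2385]
tcp_rot: [0.12, 0.993, 0.0, 0.0]
contact_force: [0.0, -0.4, 0.1]
gripper_width: -0.0001
finger_force: 0.0
[ 0.60607963 -0.05854758  0.23936552] [-0.16983881 -0.5663633  -0.51851781]
[[[325.94921594 249.11192053]]]
[[[326.25906825 266.85626538]]]
```

View pics/w3.png

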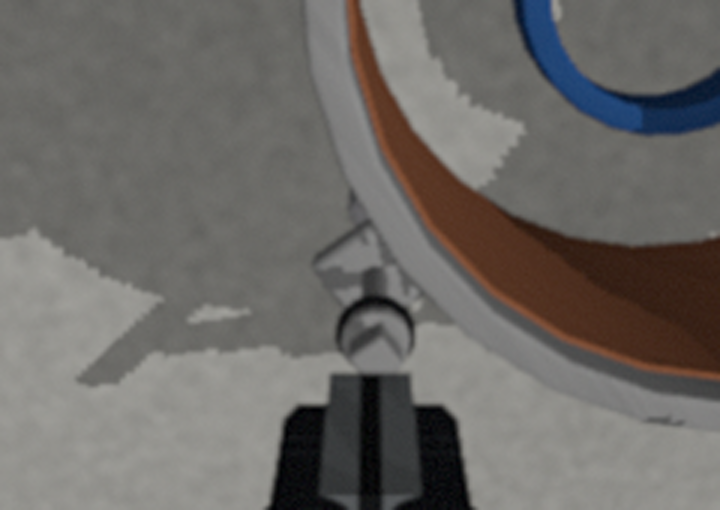

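The tips are over the head, with head centre column 376 and finger centre column 370, about 1.5 mm off. Descending slowly.

```bash
python3 -m jog '[[[0,0.001,0.005],[0,0,0],255],[[0,0.001,0.01],[0,0,0],255],[[0,0.001,0.014],[0,0,0],255],[[0,0.001,0.017],[0,0,0],255],[[0,0.001,0.02],[0,0,0],255],[[0,0.001,0.023],[0,0,0],255],[[0,0.001,0.026],[0,0,0],255],[[0,0.001,0.029],[0,0,0],255]]'
```

```text
t: 4.47
ee_pos: [0.6056, -0.0581, 0.2086]
tcp_rot: [0.121, 0.993, -0.0, 0.0]
contact_force: [0.0, -0.5, 2.4]
gripper_width: -0.0001
finger_force: 1.4
```

Contact at about 2.4 N, as expected for the sliding friction. About 18 mm to go.

```bash
python3 -m jog '[[[0,0,0.002],[0,0,0],255],[[0,0,0.004],[0,0,0],255],[[0,0,0.006],[0,0,0],255],[[0,0,0.008],[0,0,0],255],[[0,0,0.01],[0,0,0],255],[[0,0,0.012],[0,0,0],255],[[0,0,0.014],[0,0,0],255],[[0,0,0.0155],[0,0,0],255]]'
python3 -m jog '[[[0,0,0.0005],[0,0,0],255],[[0,0,0.001],[0,0,0],255]]'
```

```text
t: 5.13
ee_pos: [0.6056, -0.0581, 0.1929]
tcp_rot: [0.121, 0.993, -0.0, -0.0]
contact_force: [-1.2, -1.4, 3.5]
gripper_width: -0.0002
finger_force: 1.4
t: 5.3
ee_pos: [0.6056, -0.0581, 0.1919]
tcp_rot: [0.121, 0.993, -0.0, -0.0]
contact_force: [-0.9, -0.8, 2.3]
gripper_width: -0.0003
finger_force: 1.4
```

```bash
python3 -m jog '[[[0,0,0.0005],[0,0,0],255],[[0,0,0.001],[0,0,0],255]]'; python3 -m jog '[[[0,0,0.0005],[0,0,0],255],[[0,0,0.0005],[0,0,0],255]]'
```

```text
t: 5.47
ee_pos: [0.6056, -0.0581, 0.1911]
tcp_rot: [0.121, 0.993, -0.0, 0.0]
contact_force: [-0.7, -0.9, 3.1]
gripper_width: 0.0001
finger_force: 1.4
t: 5.63
ee_pos: [0.6056, -0.0581, 0.1906]
tcp_rot: [0.121, 0.993, -0.0, 0.0]
contact_force: [-1.6, -1.6, 2.4]
gripper_width: 0.0002
finger_force: 1.3
```

Not at the stop yet, so I'm continuing in small steps.

```bash
python3 -m jog '[[[0,0,0.0005],[0,0,0],255],[[0,0,0.0005],[0,0,0],255]]'; python3 -m jog '[[[0,0,0.0005],[0,0,0],255],[[0,0,0.0005],[0,0,0],255]]'; python3 -m jog '[[[0,0,0.0005],[0,0,0],255],[[0,0,0.0005],[0,0,0],255]]'
```

```text
t: 5.8
ee_pos: [0.6056, -0.0581, 0.1906]
tcp_rot: [0.121, 0.993, -0.0, 0.0]
contact_force: [-2.0, -1.8, 4.6]
gripper_width: -0.0001
finger_force: 2.6
t: 5.97
ee_pos: [0.6056, -0.0581, 0.1905]
tcp_rot: [0.121, 0.993, -0.0, 0.0]
contact_force: [-2.9, -1.1, 7.8]
gripper_width: -0.0002
finger_force: 3.8
t: 6.13
ee_pos: [0.6056, -0.0581, 0.1904]
tcp_rot: [0.121, 0.993, -0.0, 0.0]
contact_force: [-4.0, -0.5, 9.7]
gripper_width: -0.0002
finger_force: 4.9
```

The height has stalled at 0.1905 (tip ≈0.1175) and force is rising to 10 N: firm stop. Retracting straight up, then aside for a look.

```bash
python3 -m jog '[[[0,0,-0.002],[0,0,0],255],[[0,0,-0.005],[0,0,0],255],[[0,0,-0.02],[0,0,0],255],[[0,0,-0.05],[0,0,0],255],[[0,0,-0.09],[0,0,0],255],[[0,0,-0.13],[0,0,0],255],[[0.02,-0.04,-0.13],[0,0,0],255],[[0.039,-0.073,-0.13],[0,0,0],255]]'
python3 -m jog '[[[0,0,0],[0,0,0],255],[[0,0,0],[0,0,0],255],[[0,0,0],[0,0,0],255]]'
python3 - <<'E'
from h import *
np.set_printoptions(precision=4,suppress=True)
d=cam("wrist")
for l in cams.landmark_of("rod_1","wrist"): print(np.round(l["location"],1),round(l["confidence"],2),atz(d,l["location"],.118))
a=cam("top");b=cam("scene")
A=cv2.resize(d["img"][120:320,320:600],None,fx=2.8,fy=2.8,interpolation=3)[:560,:780]
cv2.imwrite("pics/f.png",A[:,:,::-1])
T=np.hstack([cv2.resize(cv2.imread("pics/top0.png")[120:260,260:430],None,fx=2.3,fy=2.3),cv2.resize(a["img"][120:260,260:430][:,:,::-1],None,fx=2.3,fy=2.3)]);cv2.imwrite("pics/t2.png",T)
s=r.state();print(s["t"],s["contact_force"])
E
```

```text
t: 6.8
ee_pos: [0.5534, -0.1194, 0.3223]
tcp_rot: [0.119, 0.993, -0.0, 0.004]
contact_force: [-0.3, -1.6, 0.7]
gripper_width: 0.0002
finger_force: 0.0
t: 7.05
ee_pos: [0.5504, -0.1194, 0.3188]
tcp_rot: [0.121, 0.993, 0.0, 0.0]
contact_force: [-0.7, 0.9, 1.3]
gripper_width: 0.0001
finger_force: 0.0
[519.8  10.1] 0.96 [0.4412 0.0642 0.118 ]
[625.3  81.4] 0.89 [0.5136 0.1533 0.118 ]
[403.7 231. ] 0.82 [ 0.6024 -0.0557  0.118 ]
[610.7 208.6] 0.81 [0.6291 0.1434 0.118 ]
[501.1 274.6] 0.64 [0.6733 0.0322 0.118 ]
[395.4 104.2] 0.52 [ 0.4893 -0.044   0.118 ]
7.25 [ 0.325   0.216  -0.2884]
```

View pics/f.png

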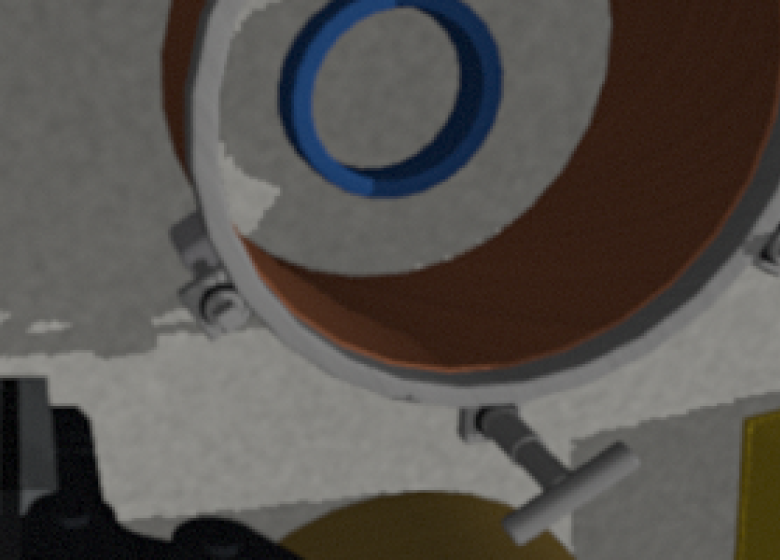

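View pics/t2.png

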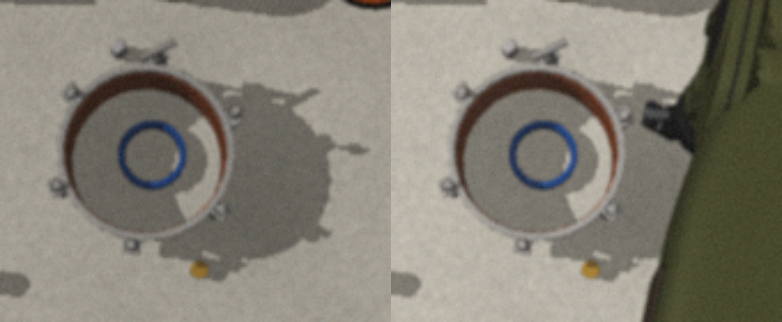

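The wrist view shows rod_1's head sitting on its ear (crop 225,305) with no bare rod showing. The key, at (520,440)–(570,490), is upright. Before and after, the top views show the drum, tape and spacer in the same places.

```bash
python3 -c "
from cell import r
print(r.finish_job())"
```

```text
the job is handed in; nothing more can be done
None
```

I pushed rod_1 straight down to its firm stop and took the hand away; its head now sits on its ear, the key, drum, tape and spacer look unmoved in the last pictures, and the job was handed in at about 7 s.

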